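Count three slugs into the tray's trough and shut its lid

ROBOT

A 6-joint arm with a two-finger parallel gripper is mounted at the origin on a cart in front of the work surface, level with it; the furniture and walls round the work are solid. World frame = base frame: x ahead of the robot, y to its left, z up, the work surface at z = 0. Lengths are in m, angles in rad, forces in N, time in s.
With the tool pointing down it reaches from about 0.275 to 0.975 m from the base axis. Payload 8.4 kg.
Tool frame: the origin (TCP) lies midway between the tips of the shut fingers; the grasp point (between the pads) lies 19 mm behind it; z points along the fingers, y is the line along which they close (so a half turn about z gives the same grasp; the last joint's range is limited). The gripper opens to 92 mm and grips with 3 to 60 N. Pads are 20 mm wide; open, the fingers measure 128 mm over their backs; the gripper's body (75 mm by 189 mm) begins 69 mm behind the grasp point.
Start: joints at [-1.221, 0.353, 1.633, -0, 1.155, -0.002], TCP at [0.215, -0.587, 0.215] pointing down, gripper open.
Joint ranges: [-2.63, 2.63], [-0.92, 2.1], [0.06, 2.66], [-1.3, 4.44], [0, 2.69], [-3.02, 3.02]. Speed limits (rad/s): [2.22, 2.22, 2.79, 3.14, 3.14, 3.14].

INTERFACE

Orientations are given as [roll, pitch, yaw] about the fixed x, y, z axes, in that order (R = Rz(yaw) Ry(pitch) Rx(roll)).
In Python, from workcell import status, eyes, r gives the robot as it stands. The module is installed in compiled form; this text tells all that it offers.
- The arm moves only by the tool step_arm, never from a script. Its argument "deltas" is text: rows parted by semicolons, each of 4 numbers parted by spaces: the shift along the world's x, y, z in m, then the turn about the world's z in degrees. In form: tx ty tz turn; .... A call has exactly 10 rows; each row is the pose to reach, as a shift and turn from the pose commanded when the call began; what a row does not reach only later rows make up. A row lasts 1/10 s, in which the tool goes at most 50 mm and 8.59 degrees, less where a joint would pass 70% of its speed; a pose out of reach is approached as far as the arm can. A call with a gripper value outside its range is refused whole. "hand" is the gripper's target within -1 to 1 (fully open at 1, half-way at 0, shut at -1), set as the call begins (left out, the last holds). The fingers move at their own pace and stop on an object; "squeeze" is the grip in N (left out, the last holds). Time passes only in rows, so rows that repeat a pose let the fingers close, or fill a call up. It gives the time, the measured TCP pose, the force, the opening and the grip force at its end, in the units of the state.
- status.read_state(): the state, without advancing time (a new reading comes with each control period).
- eyes.capture(name): name is "side" or "top"; returns (picture, depth): 400x640x3 uint8, red, green, blue; 400x640 float32, m along the optical axis (not along the pixel's ray), 0 where there is no reading.
- eyes.calibration(name): a dict with "fx", "fy", "cx", "cy" (pixels), "origin" and "rotation" of the camera in the world. Camera axes: x right, y down, z forward; pixel columns grow to the right and rows downward; lengths in m; the calibration is good to about 2 mm. A picture is of the moment at which its call begins. calibration takes no time and is no camera call.
- r.close_job(): hands the job in; it is judged then, once.
Trained networks look in the newest picture that a camera, given by its name, has taken for a name from the list of things; names that differ only in an ending like _2 or _b are one class to them, and where a whole thing is asked for, a point or a joint stands for the part that bears it (a point fixed in the world has none). Each returns a list of dicts, best first, with "confidence" (0 to 1); they miss things now and then, are a little off and sometimes report something else, mostly with a low value. They report only what shows in the picture. A call takes as long as a camera call.
- eyes.look_for(camera, thing): "box" ([left, top, right, bottom] in pixels, round what is visible of it).
- eyes.cut_out(camera, thing): "pixels" (400x640 bool, what is visible of it) and "box" ([left, top, right, bottom] in pixels, round what is visible of it).
The state is a dict: "clock": time; "qpos": joint angles; "joint_vel": joint speeds; "joint_efforts": joint torques, N m; "ee_pos": TCP position; "tool_rot": TCP orientation; "wrist_force": force on the tool from outside, world axes, zero at the start; "ft_torque": the same for the moment, N m; "opening": opening from 0.0 (shut) to 1.0 (fully open); "finger_force": force on a finger pad.
Only numpy, scipy, OpenCV 4.12 (cv2) and the standard library are available. Lean on these libraries where they do the work, as an engineer would, in place of code of your own. Each camera call takes 0.05 s, during which the arm holds its last target. There are 200 camera calls.

TASK

With closed fingers, sweep the three round copper slugs across the deck of the counting tray, over its edge and into the trough, leaving the two copper bars lying on the deck. Then push the trough's lid over with the fingertips and press it fully shut on them. Only push: pick nothing up, and leave the things round the tray where they are.

Things in the scene. Friction and masses are not known exactly. Their poses are not given: they have to be found in the camera images.
- tray: sheet-metal counting tray, 210 x 280 x 30 mm, fixed to the bench. Origin on the bench top under its middle, 115 mm from the near and 95 mm from the far side; tray x points away from the robot towards the trough, tray y to the left, z up. Flat deck in front, open trough with a lid along the far side, small pouring spout at the trough's -y end
- deck (a point): middle of the flat deck, on its surface, 21 mm above the bench (axes as the tray). The deck reaches 75 mm either way in x and 135 mm in y. Rims 10 mm high, 5 mm thick, stand on its near side and both short sides; the far edge, above the trough, is open. Five blanks lie on it in any order, 36 mm or more apart in tray y, centres at tray x -52 to +12 mm
- trough (a point): middle of the trough's floor (dark lining), 7 mm above the bench, 14 mm below the deck (axes as the tray). The trough is 50 mm wide (tray x +40 to +90 mm) and 270 mm long in y, with upright walls as high as the deck; at the -y end only a 6 mm sill before the spout
- hinge (a point): middle of the lid's hinge line, at tray x +94.5 mm, 21.5 mm above the bench (axes as the tray); the line runs along tray y
- lid (a joint): trough lid: 0 = shut, level over the trough; grows as it opens, 1.57 = upright, stop at 2.05. Starts at 1.75 to 2.0, leaning away from the deck. Flat sheet 268 mm along the hinge, centred on it, 2.5 mm thick, reaching 56 mm from the hinge, with a hem 4 mm thick at its free edge. The stiff hinge (0.035 N m, 1 N at the free edge) stays where it is left; no spring
- lid_edge (a point): middle of the lid's free edge, 55 mm from the hinge line; its x axis points from the free edge to the hinge
- slug_1: thick round copper slug, 26 mm diameter, 8 mm high, 37 g, lying flat on the tray's deck; origin at the centre of its underside. One of the three to be swept into the trough
- slug_2: thick round copper slug, 26 mm diameter, 8 mm high, 37 g, lying flat on the tray's deck; origin at the centre of its underside. One of the three to be swept into the trough
- slug_3: thick round copper slug, 26 mm diameter, 8 mm high, 37 g, lying flat on the tray's deck; origin at the centre of its underside. One of the three to be swept into the trough
- bar_1: copper bar blank, 40 x 14 x 8 mm (long side along its own x), lying flat on the deck among the slugs, roughly along the tray's x; origin at the centre of its underside. Stays on the deck
- bar_2: copper bar blank, 40 x 14 x 8 mm (long side along its own x), lying flat on the deck among the slugs, roughly along the tray's x; origin at the centre of its underside. Stays on the deck
- carved_bangle: bystander: carved red-brown bangle, 70 mm across, 22 mm high, lying on the bench left of the tray; origin at the centre of its underside
- tea_cup: bystander: porcelain tea cup, 77 mm across, 57 mm high, on the bench left of the tray's trough; origin at the centre of its underside
- tweezers: bystander: steel tweezers, 136 x 15 x 8 mm, lying on a thin cutting mat right of the tray; origin at the centre of the underside
- red_cup: bystander: red plastic beaker, 71 mm across, 50 mm high, on a thin cutting mat right of the tray; origin at the centre of its underside

How it is judged:
By the outcome, as a careful person would: the job done as asked, in the order asked, and still so for the second after the job is handed in, with the robot touching nothing.
It also fails if it takes over 51 s, if anything falls off the work surface, if the arm or the gripper's body presses on something with over 40 N, if the wrist force passes 120 N, or if a joint passes its speed limit or range.

## Working session

There is one attempt and no reset: what is moved stays moved. The work goes in short steps, Python scripts to look and compute and a tool call to move; the robot and the scene stay as the last step left them, time stands still between calls to the robot, and variables do not carry over. Pictures are saved under pics/ and viewed, at most 10 in all, crops included, and the job is handed in when it is done.

Besides the shell and the picture viewer there is one more tool, called as a command line: name --argument value ..., lists and objects as JSON in quotes. step_arm: Moves the arm, as the interface text tells. Its arguments: {"type":"object","properties":{"deltas":{"type":"string"},"hand":{"type":"number"},"squeeze":{"type":"number"}},"required":["deltas"]}

```bash
mkdir -p pics
cat > h.py <<'E'
import numpy as np, cv2
from workcell import status, eyes, r
def world(cam,u,v,d):
    c=eyes.calibration(cam)
    p=np.stack([(u-c["cx"])/c["fx"]*d,(v-c["cy"])/c["fy"]*d,d],-1)
    return p@np.array(c["rotation"]).T+np.array(c["origin"])
E
python3 - <<'E'
from h import *
for c in("top","side"):
    p,d=eyes.capture(c); cv2.imwrite(f"pics/{c}0.png",p[:,:,::-1]); np.save(c+"d.npy",d)
    k=eyes.calibration(c);print(c,k["fx"],np.round(k["origin"],3),np.round(k["rotation"],2).tolist())
    for t in("slug_1","bar_1","tray","lid","trough","red_cup","tea_cup","tweezers","carved_bangle"):
        for o in eyes.cut_out(c,t):
            if o["confidence"]<.3: continue
            m=o["pixels"]&(d>0); v,u=np.nonzero(m)
            if len(u)==0: continue
            P=world(c,u,v,d[m]); 
            w=P[:,:2]-P[:,:2].mean(0); a=np.linalg.svd(w,full_matrices=False)[2][0] if len(w)>3 else 0
            print(t,round(o["confidence"],2),np.round(o["box"]).astype(int),np.round(np.median(P,0),3),"mn",np.round(P.min(0),3),"mx",np.round(P.max(0),3),"ax",np.round(a,2),len(u))
print(status.read_state())
E
```

```text
top 397.7155447065067 [ 0.408 -0.047  1.206] [-3.0, 0.01, -1.56]Traceback (most recent call last):
  File "<stdin>", line 10, in <module>
  File "h.py", line 6, in world
    return p@np.array(c["rotation"]).T+np.array(c["origin"])
           ~~~~~~~~~~~~~~~~~~~~~~~~~~~^~~~~~~~~~~~~~~~~~~~~~
ValueError: operands could not be broadcast together with shapes (54,) (3,)
```

View pics/top0.png

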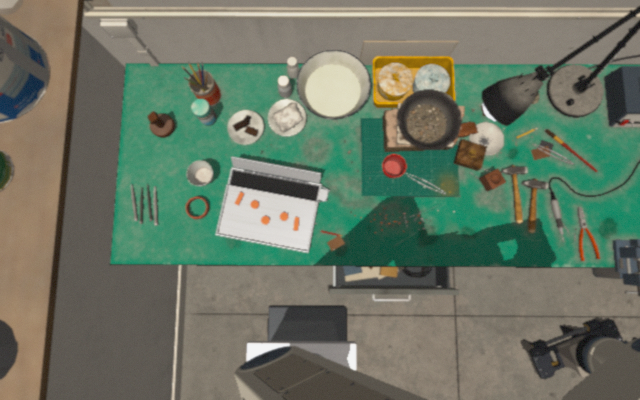

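The top view shows the tray at about (270,205) with the lid leaning away. The slugs are at about (255,204), (266,220) and (284,216), and the bars at (240,198) and (297,224). The script failed because the calibration rotation is roll/pitch/yaw, so I'll convert it.

```bash
sed -i 's/^import numpy as np, cv2/&\nfrom scipy.spatial.transform import Rotation as Ro/; s/np.array(c\["rotation"\]).T/Ro.from_euler("xyz",c["rotation"]).as_matrix().T/' h.py
cat > look.py <<'E'
from h import *
import sys
def look(c,things,tag):
    p,d=eyes.capture(c); cv2.imwrite(f"pics/{c}{tag}.png",p[:,:,::-1]); np.save(f"{c}d{tag}.npy",d)
    for t in things:
        for o in eyes.cut_out(c,t):
            m=o["pixels"]&(d>0); v,u=np.nonzero(m)
            if o["confidence"]<.3 or len(u)<4: continue
            P=world(c,u,v,d[m]); a=np.linalg.svd(P[:,:2]-P[:,:2].mean(0),full_matrices=False)[2][0]
            print(c,t,round(o["confidence"],2),np.round(o["box"]).astype(int),"mean",np.round(P.mean(0),3),"mn",np.round(P.min(0),3),"mx",np.round(P.max(0),3),"ax",np.round(a,2),len(u))
E
python3 - <<'E'
from look import *
for c in("top","side"):
    k=eyes.calibration(c);print(c,k["fx"],np.round(k["origin"],3),np.round(k["rotation"],3))
    look(c,("slug_1","bar_1","tray","lid","red_cup","tea_cup","tweezers","carved_bangle"),"1")
E
```

```text
top 397.7155447065067 [ 0.408 -0.047  1.206] [-3.     0.007 -1.564]
top slug_1 0.63 [259 213 270 224] mean [0.505 0.11  0.028] mn [0.493 0.099 0.021] mx [0.516 0.12  0.033] ax [-1.   -0.04] 56
top slug_1 0.58 [278 211 290 222] mean [0.516 0.054 0.028] mn [0.504 0.043 0.022] mx [0.528 0.067 0.033] ax [-0.83 -0.56] 58
top bar_1 0.6 [294 219 300 233] mean [0.494 0.018 0.028] mn [0.475 0.01  0.019] mx [0.514 0.028 0.033] ax [-1.    0.09] 67
top bar_1 0.5 [235 195 242 202] mean [0.568 0.19  0.028] mn [0.554 0.181 0.024] mx [0.582 0.2   0.033] ax [-0.91  0.42] 37
top tray 0.83 [212 160 330 252] mean [0.554 0.096 0.022] mn [ 0.414 -0.076 -0.006] mx [0.687 0.254 0.078] ax [-0.11 -0.99] 7223
top lid 0.64 [231 156 324 186] mean [0.653 0.08  0.048] mn [ 0.62  -0.052 -0.005] mx [0.702 0.226 0.078] ax [0.19 0.98] 1019
top red_cup 0.79 [383 156 409 179] mean [ 0.672 -0.276  0.023] mn [ 0.631 -0.306 -0.002] mx [ 0.702 -0.237  0.058] ax [-0.88 -0.47] 453
top red_cup 0.3 [281 211 291 221] mean [0.517 0.054 0.028] mn [0.507 0.043 0.024] mx [0.528 0.064 0.033] ax [-0.73 -0.69] 45
top tea_cup 0.9 [187 1
[... 1042 characters left out ...]
 0.294 0.075] ax [-0.18 -0.98] 5432
side lid 0.84 [344 136 361 202] mean [0.65 0.06 0.05] mn [ 0.624 -0.056 -0.004] mx [0.683 0.265 0.075] ax [-0.17 -0.98] 389
side red_cup 0.72 [350 258 383 298] mean [ 0.669 -0.268  0.028] mn [ 0.633 -0.309  0.001] mx [ 0.703 -0.197  0.055] ax [-0.19 -0.98] 1114
side tea_cup 0.86 [332 113 357 141] mean [0.642 0.306 0.035] mn [ 0.604  0.262 -0.003] mx [0.688 0.449 0.057] ax [-0.1  -0.99] 490
side tweezers 0.69 [328 321 351 361] mean [ 0.608 -0.404  0.006] mn [ 0.591 -0.434 -0.001] mx [ 0.628 -0.362  0.013] ax [-0.44 -0.9 ] 94
side carved_bangle 0.54 [302 122 325 137] mean [0.545 0.316 0.012] mn [ 0.515  0.28  -0.004] mx [0.574 0.351 0.022] ax [ 0.1 -1. ] 205
```

View pics/side1.png

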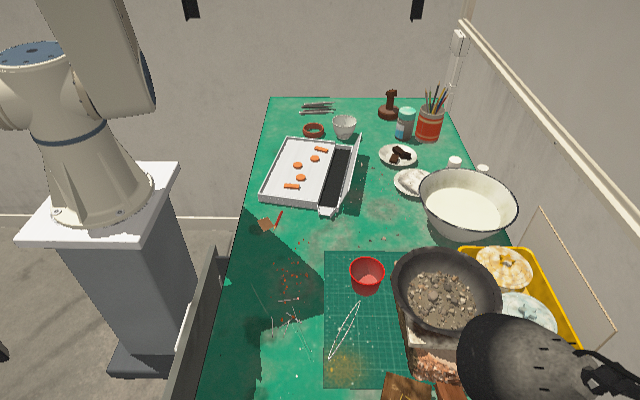

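The side view confirms the layout: tray at about (305,170), lid open at about (350,170), slugs at (301,178), (315,158) and (294,165), bars at (319,151) and (291,186). Next is a rectified view of the deck plane from both cameras, to get the tray pose.

```bash
cat >> h.py <<'E'
def ortho(cam,img,z,x0,x1,y0,y1,s=1000):
    # row down = decreasing x ; col right = decreasing y
    c=eyes.calibration(cam);R=Ro.from_euler("xyz",c["rotation"]).as_matrix()
    X=x1-np.arange(int((x1-x0)*s))/s; Y=y1-np.arange(int((y1-y0)*s))/s
    XX,YY=np.meshgrid(X,Y,indexing="ij")
    q=(np.stack([XX,YY,0*XX+z],-1)-c["origin"])@R
    return cv2.remap(img,(q[...,0]/q[...,2]*c["fx"]+c["cx"]).astype("f4"),(q[...,1]/q[...,2]*c["fy"]+c["cy"]).astype("f4"),cv2.INTER_LINEAR)
E
python3 - <<'E'
from h import *
a=[ortho(c,cv2.imread(f"pics/{c}1.png"),.021,.38,.72,-.1,.28) for c in("top","side")]
cv2.imwrite("pics/o1.png",np.hstack(a))
# far deck edge (white->dark) and near edge (green->white) line fits, in top
for c,i in zip(("top","side"),a):
    g=cv2.cvtColor(i,6).astype(float); hsv=cv2.cvtColor(i,40); sat=hsv[...,1]
    w=(sat<60)&(g>120)
    for nm,cols in(("col",range(90,300,6)),):
        far=[];near=[]
        for j in cols:
            x=np.nonzero(w[80:,j])[0]+80
            if len(x)<40: continue
            # far deck edge: first white row after long dark run
            dk=np.nonzero(g[60:200,j]<70)[0]+60
            if len(dk): far.append((.28-j/1000,.72-(dk.max()+.5)/1000))
            near.append((.28-j/1000,.72-x.max()/1000))
    for n,q in(("far",far),("near",near)):
        q=np.array(q); 
        f=np.polyfit(*q.T,1); 
        for _ in range(3):
            e=abs(np.polyval(f,q[:,0])-q[:,1]); f=np.polyfit(*q[e<=np.percentile(e,75)].T,1)
        print(c,n,"x=%.4f*y+%.4f"%tuple(f),"yaw",np.degrees(-np.arctan(f[0])), np.median(e))
    # short sides, along rows
    L=[];Rr=[]
    for r_ in range(180,260,5):
        y=np.nonzero(w[r_])[0]
        if len(y): L.append((.72-r_/1000,.28-y.min()/1000));Rr.append((.72-r_/1000,.28-y.max()/1000))
    print(c,"L",np.round(L[::5],3).tolist(),"R",np.round(Rr[::5],3).tolist())
E
```

```text
top far x=0.1852*y+0.5736 yaw -10.494808927759959 0.0003561427850654608
top near x=0.1840*y+0.4122 yaw -10.427549821358857 0.0003118609567056563
top L [[0.54, 0.246], [0.515, 0.251], [0.49, 0.255], [0.465, 0.259]] R [[0.54, -0.042], [0.515, -0.038], [0.49, -0.034], [0.465, -0.028]]
side far x=0.1826*y+0.5759 yaw -10.350830230572745 0.00039196572705868515
side near x=0.1827*y+0.4122 yaw -10.35475130354114 0.0002546077284365511
side L [[0.54, 0.257], [0.515, 0.261], [0.49, 0.264], [0.465, 0.27]] R [[0.54, -0.058], [0.515, -0.055], [0.49, -0.049], [0.465, -0.043]]
```

View pics/o1.png

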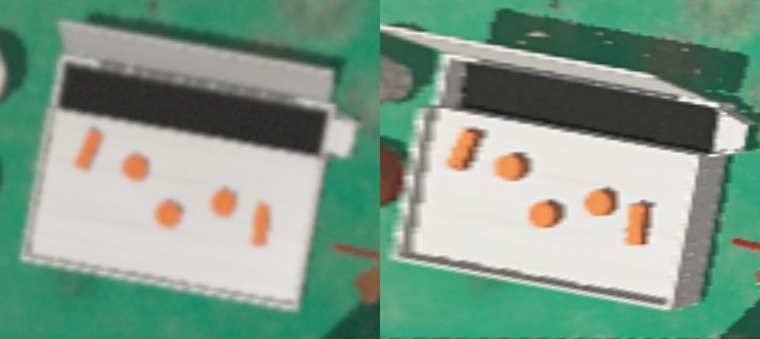

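```bash
cat >> h.py <<'E'
O=np.array([.5501,.0989]);ty_=np.radians(-10.4);U=np.array([[np.cos(ty_),np.sin(ty_)],[-np.sin(ty_),np.cos(ty_)]])
t2w=lambda x,y:O+np.array([x,y])@U
w2t=lambda p:(np.asarray(p)[:2]-O)@U.T
E
python3 - <<'E'
from h import *
s=status.read_state();print(s["clock"],s["ee_pos"],np.degrees(s["tool_rot"]),s["opening"])
for n,p in dict(A=(.553,.139),B=(.505,.108),C=(.5175,.0525),b1=(.5685,.188),b2=(.494,.018)).items():
    t=w2t(p);print(n,np.round(t,4))
for a in((-.055,-.051),(.036,-.051),(-.082,.001),(.036,.001),(-.036,.04),(.036,.04),(.14,0)): print(a,np.round(t2w(*a),4))
E
```

```text
1.05 [ 0.21536957 -0.58673449  0.21458873] [1.79999211e+02 5.91588232e-04 2.01584911e+01] 1.0013451111640848
A [-0.0044  0.04  ]
B [-0.046   0.0008]
C [-0.0237 -0.0515]
b1 [0.002 0.091]
b2 [-0.0406 -0.0897]
(-0.055, -0.051) [0.4868 0.0587]
(0.036, -0.051) [0.5763 0.0422]
(-0.082, 0.001) [0.4696 0.1147]
(0.036, 0.001) [0.5857 0.0934]
(-0.036, 0.04) [0.5219 0.1447]
(0.036, 0.04) [0.5927 0.1317]
(0.14, 0) [0.6878 0.0736]
```

step_arm --deltas "0.016 0.038 0 -4; 0.034 0.08 0 -8; 0.052 0.124 0 -12; 0.071 0.168 0 -16; 0.089 0.212 0 -20; 0.108 0.256 0 -23; 0.126 0.300 0 -26; 0.144 0.344 0 -28; 0.163 0.388 -0.02 -30; 0.182 0.432 -0.04 -30.6" --hand -1 --squeeze 20

```text
clock: 2.05
ee_pos: [0.397, -0.1565, 0.1765]
tool_rot: [3.141, -0.003, -0.184]
wrist_force: [0.8, -0.2, 0.2]
opening: 0.151
finger_force: 0.0
```

step_arm --deltas "0.018 0.042 -0.01 0; 0.036 0.086 -0.03 0; 0.054 0.128 -0.05 0; 0.072 0.172 -0.07 0; 0.0895 0.2134 -0.09 0; 0.0895 0.2134 -0.12 0; 0.0895 0.2134 -0.14 0; 0.0895 0.2134 -0.146 0; 0.0895 0.2134 -0.146 0; 0.0895 0.2134 -0.146 0"

```text
clock: 3.05
ee_pos: [0.4861, 0.0551, 0.0309]
tool_rot: [-3.141, -0.001, -0.183]
wrist_force: [0.1, -0.0, -0.1]
opening: 0.004
finger_force: 0.0
```

Run:
```python
from h import *
s=status.read_state();print(s["clock"],s["ee_pos"],np.degrees(s["tool_rot"]),s["opening"],s["wrist_force"],w2t(s["ee_pos"]))
a=[]
for c in("top","side"):
    p,d=eyes.capture(c);q=ortho(c,p[:,:,::-1].copy(),.024,.40,.66,-.06,.26);a.append(q)
cv2.imwrite("pics/o2.png",np.hstack(a))
```

```text
3.05 [0.48607916 0.05514777 0.030918  ] [-1.79981548e+02 -6.11472545e-02 -1.04783454e+01] 0.004003501935218436 [ 0.14214002 -0.03978811 -0.11790633] [-0.05507096 -0.05459043]
```

View pics/o2.png

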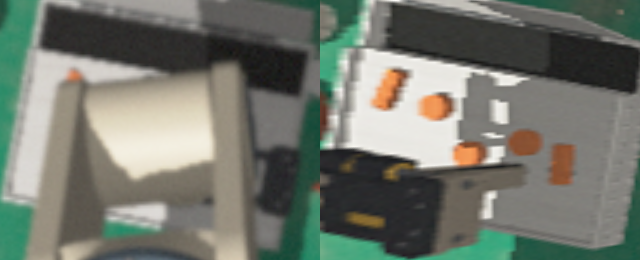

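The side view has the fingertips at (520,175) directly behind the slug at (525,142), so they line up. Now I'll sweep the first slug.

step_arm --deltas "0.0005 0.003 -0.007 0; 0.006 0.002 -0.007 0; 0.018 0 -0.007 0; 0.030 -0.0025 -0.007 0; 0.042 -0.005 -0.007 0; 0.054 -0.007 -0.007 0; 0.066 -0.009 -0.007 0; 0.078 -0.0115 -0.007 0; 0.087 -0.013 -0.007 0; 0.092 -0.014 -0.007 0"

```text
clock: 4.15
ee_pos: [0.5786, 0.0412, 0.023]
tool_rot: [-3.141, -0.0, -0.182]
wrist_force: [-0.8, -0.3, 0.3]
opening: 0.009
finger_force: 0.0
```

Run:
```python
from look import *
s=status.read_state();print(s["ee_pos"],s["wrist_force"],w2t(s["ee_pos"]))
look("side",["slug_1","bar_1"],"3")
q=cv2.resize(cv2.imread("pics/side3.png")[110:230,240:400],None,fx=4,fy=4,interpolation=2);cv2.imwrite("pics/s3.png",q)
```

```text
[0.57855533 0.04121456 0.02304336] [-0.81351552 -0.33717579  0.34712725] [ 0.03840118 -0.05160102]
side slug_1 0.55 [292 159 299 169] mean [0.507 0.106 0.027] mn [0.497 0.095 0.023] mx [0.515 0.119 0.029] ax [-0.08 -1.  ] 38
```

View pics/s3.png

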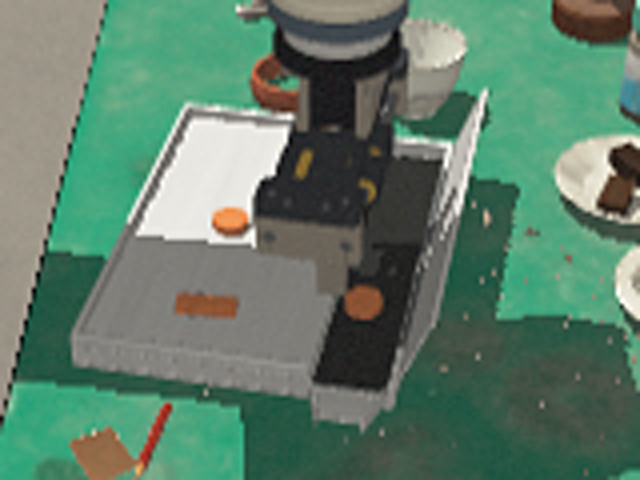

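The slug lies flat in the trough at (363,302), and the bars and the other slugs haven't moved. Next is the middle slug.

step_arm --deltas "0 0 0.02 0; -0.02 0.013 0.025 0; -0.045 0.030 0.025 0; -0.07 0.047 0.025 0; -0.095 0.064 0.025 0; -0.109 0.0735 0.025 0; -0.109 0.0735 0.015 0; -0.109 0.0735 0.0005 0; -0.105 0.073 0.0005 0; -0.093 0.0706 0.0005 0"

```text
clock: 5.3
ee_pos: [0.4846, 0.1115, 0.0231]
tool_rot: [3.141, 0.001, -0.182]
wrist_force: [-0.8, 0.4, -0.3]
opening: 0.007
finger_force: 0.0
```

step_arm --deltas "0.012 -0.0022 0 0; 0.024 -0.0044 0 0; 0.036 -0.0066 0 0; 0.048 -0.0088 0 0; 0.060 -0.011 0 0; 0.072 -0.0132 0 0; 0.084 -0.0154 0 0; 0.094 -0.0173 0 0; 0.102 -0.0187 0 0; 0.102 -0.0187 0.008 0"

```text
clock: 6.3
ee_pos: [0.5869, 0.093, 0.031]
tool_rot: [3.141, 0.001, -0.183]
wrist_force: [0.0, 0.0, -0.3]
opening: 0.006
finger_force: 0.0
```

Run:
```python
from look import *
s=status.read_state();print(s["ee_pos"],s["wrist_force"],w2t(s["ee_pos"]))
look("side",["slug_1","bar_1"],"4")
q=cv2.resize(cv2.imread("pics/side4.png")[110:230,240:400],None,fx=4,fy=4,interpolation=2);cv2.imwrite("pics/s4.png",q)
```

```text
[0.58688639 0.09303811 0.0310335 ] [ 0.04508391  0.03225915 -0.32890798] [0.03724023 0.00087506]
side slug_1 0.61 [341 136 365 197] mean [0.652 0.066 0.051] mn [ 0.628 -0.056 -0.002] mx [0.683 0.208 0.075] ax [-0.17 -0.99] 373
side slug_1 0.38 [329 186 334 192] mean [0.6   0.036 0.013] mn [0.59  0.026 0.008] mx [0.611 0.051 0.016] ax [-0.04 -1.  ] 52
side bar_1 0.44 [284 184 300 191] mean [0.498 0.014 0.026] mn [0.48  0.007 0.02 ] mx [0.514 0.024 0.03 ] ax [ 0.99 -0.12] 74
```

View pics/s4.png

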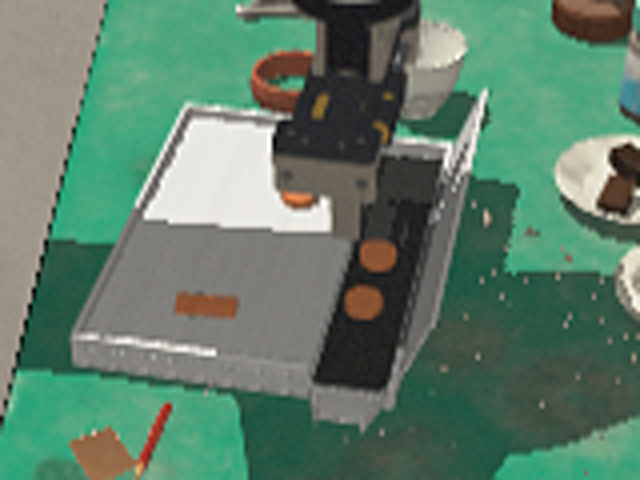

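Two slugs are in the trough at (378,255) and (363,302). Now the third.

step_arm --deltas "0 0 0.018 0; -0.02 0.016 0.018 0; -0.042 0.034 0.018 0; -0.065 0.0517 0.018 0; -0.065 0.0517 0.012 0; -0.065 0.0517 0 0; -0.065 0.0517 -0.0075 0; -0.065 0.0517 -0.0075 0; -0.058 0.0504 -0.0075 0; -0.048 0.0486 -0.0075 0"

```text
clock: 7.45
ee_pos: [0.5392, 0.1415, 0.0241]
tool_rot: [3.142, 0.0, -0.183]
wrist_force: [0.1, 0.6, -0.6]
opening: 0.004
finger_force: 0.1
```

step_arm --deltas "0.010 -0.0018 0 0; 0.021 -0.0038 0 0; 0.032 -0.0058 0 0; 0.042 -0.0077 0 0; 0.050 -0.0092 0 0; 0.055 -0.010 0 0; 0.055 -0.010 0.01 0; 0.055 -0.010 0.04 0; 0.055 -0.010 0.07 0; 0.055 -0.010 0.10 0"

```text
clock: 8.45
ee_pos: [0.5929, 0.1319, 0.1257]
tool_rot: [3.141, 0.0, -0.182]
wrist_force: [0.2, 0.6, -0.7]
opening: 0.008
finger_force: 0.0
```

Run:
```python
from look import *
s=status.read_state();print(s["ee_pos"],s["wrist_force"],w2t(s["ee_pos"]))
look("side",["slug_1","bar_1"],"5")
q=cv2.resize(cv2.imread("pics/side5.png")[110:230,240:400],None,fx=4,fy=4,interpolation=2);cv2.imwrite("pics/s5.png",q)
```

```text
[0.59286331 0.13194842 0.12568009] [ 0.21603415  0.59223521 -0.65613994] [0.0360949  0.04022508]
side slug_1 0.4 [329 184 334 192] mean [0.599 0.036 0.012] mn [0.587 0.026 0.005] mx [0.611 0.051 0.016] ax [-0.5  -0.87] 68
side slug_1 0.38 [329 162 340 168] mean [0.612 0.133 0.012] mn [0.601 0.122 0.006] mx [0.624 0.147 0.017] ax [-0.31 -0.95] 48
side bar_1 0.61 [284 184 298 191] mean [0.497 0.013 0.027] mn [0.48  0.007 0.019] mx [0.515 0.023 0.03 ] ax [ 0.99 -0.14] 64
side bar_1 0.41 [314 144 328 154] mean [0.569 0.188 0.025] mn [0.548 0.173 0.018] mx [0.59  0.219 0.03 ] ax [ 0.79 -0.61] 83
```

View pics/s5.png

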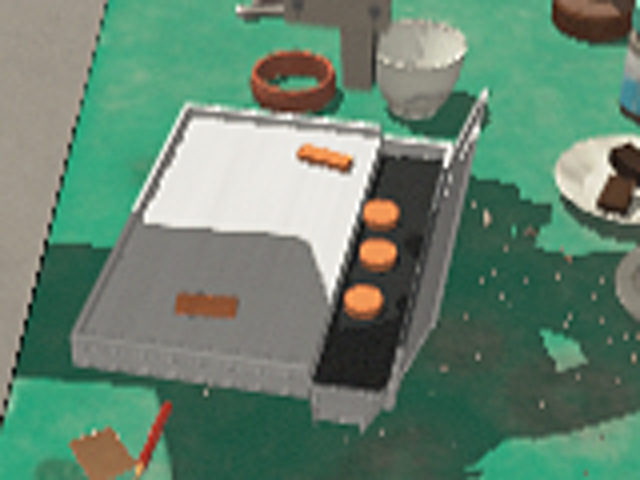

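All three slugs lie flat in the trough at (380,213), (378,255) and (363,302). Both bars are still on the deck. Next I'll move behind the lid.

step_arm --deltas "0.025 -0.015 0 0; 0.05 -0.03 0 0; 0.075 -0.045 0 0; 0.1 -0.059 0 0; 0.1 -0.059 0 0; 0.1 -0.059 -0.02 0; 0.1 -0.059 -0.04 0; 0.1 -0.059 -0.06 0; 0.1 -0.059 -0.066 0; 0.1 -0.059 -0.066 0"

```text
clock: 9.6
ee_pos: [0.6917, 0.0731, 0.0565]
tool_rot: [3.141, 0.003, -0.182]
wrist_force: [-0.1, -0.4, 0.3]
opening: 0.001
finger_force: 0.0
```

Run:
```python
from look import *
s=status.read_state();print(s["ee_pos"],s["wrist_force"],w2t(s["ee_pos"]))
look("side",["lid"],"6")
q=cv2.resize(cv2.imread("pics/side6.png")[110:230,240:400],None,fx=4,fy=4,interpolation=2);cv2.imwrite("pics/s6.png",q)
for x,z in((122,60),(112.3,65.8),(100.6,66.3),(89.1,63.8),(78.7,58.4),(70,50.4),(64.8,42.6),(61.7,36.4),(58,31),(55,28),(52,26)):
    print(np.round(np.r_[t2w(x/1e3,.0)-s["ee_pos"][:2],z/1e3-s["ee_pos"][2]],4))
```

```text
[0.69171411 0.07312882 0.05654937] [-0.08388918 -0.35979555  0.27147018] [0.14393979 0.00021626]
side lid 0.65 [345 157 357 195] mean [0.646 0.037 0.052] mn [ 0.631 -0.051  0.022] mx [0.663 0.135 0.075] ax [-0.11 -0.99] 218
[-0.0216  0.0037  0.0035]
[-0.0312  0.0055  0.0093]
[-0.0427  0.0076  0.0098]
[-0.054   0.0097  0.0073]
[-0.0642  0.0116  0.0019]
[-0.0728  0.0131 -0.0061]
[-0.0779  0.0141 -0.0139]
[-0.0809  0.0146 -0.0201]
[-0.0846  0.0153 -0.0255]
[-0.0875  0.0158 -0.0285]
[-0.0905  0.0164 -0.0305]
```

View pics/s6.png

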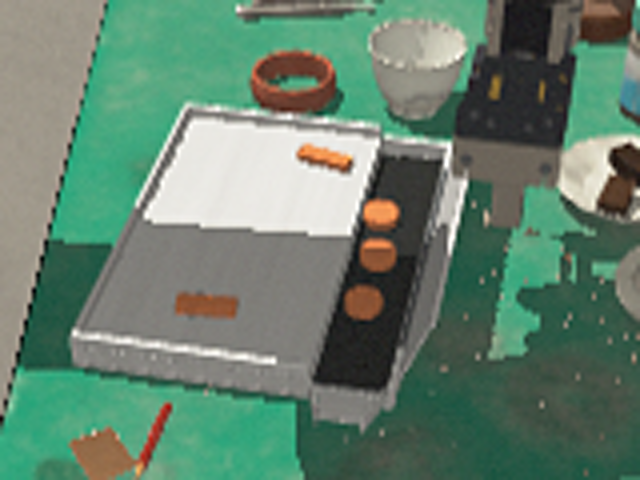

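The fingers, at (508,195), are behind the lid and clear of it. Now I'll push it over along the arc, to about 30° first and then on to shut.

step_arm --deltas "-0.011 0.002 0.002 0; -0.0216 0.0037 0.0035 0; -0.0312 0.0055 0.009 0; -0.0427 0.0076 0.010 0; -0.048 0.0086 0.009 0; -0.054 0.0097 0.0075 0; -0.059 0.0106 0.005 0; -0.0642 0.0116 0.002 0; -0.0685 0.0124 -0.002 0; -0.0728 0.0131 -0.006 0"

```text
clock: 10.7
ee_pos: [0.6202, 0.0861, 0.0515]
tool_rot: [3.142, 0.0, -0.182]
wrist_force: [-0.2, -0.0, 0.4]
opening: 0.003
finger_force: 0.2
```

step_arm --deltas "-0.0025 0.0005 -0.004 0; -0.005 0.001 -0.008 0; -0.0065 0.0012 -0.011 0; -0.008 0.0015 -0.014 0; -0.010 0.0018 -0.017 0; -0.0118 0.0022 -0.0195 0; -0.0145 0.0027 -0.022 0; -0.0165 0.003 -0.023 0; -0.0165 0.003 -0.024 0; -0.0165 0.003 -0.024 0"

```text
clock: 11.7
ee_pos: [0.6041, 0.089, 0.028]
tool_rot: [3.142, 0.0, -0.182]
wrist_force: [-0.2, 0.6, 0.0]
opening: 0.008
finger_force: 0.0
```

step_arm --deltas "0 0 -0.001 0; 0 0 -0.002 0; 0 0 -0.003 0; 0 0 -0.003 0; 0 0 -0.004 0; 0 0 -0.004 0; 0 0 -0.005 0; 0 0 -0.005 0; 0 0 -0.005 0; 0 0 -0.005 0"

```text
clock: 12.7
ee_pos: [0.6043, 0.089, 0.0243]
tool_rot: [-3.141, -0.0, -0.182]
wrist_force: [-4.4, -1.0, 14.3]
opening: 0.004
finger_force: 7.0
```

Run:
```python
from look import *
s=status.read_state();print(s["ee_pos"],s["wrist_force"],w2t(s["ee_pos"]))
look("side",["lid","slug_1"],"7")
q=cv2.resize(cv2.imread("pics/side7.png")[110:230,240:400],None,fx=4,fy=4,interpolation=2);cv2.imwrite("pics/s7.png",q)
```

```text
[0.60429847 0.08902204 0.02429563] [-4.4465127  -0.99931372 14.33124458] [5.50912252e-02 6.81846296e-05]
side lid 0.81 [319 144 353 205] mean [0.612 0.047 0.023] mn [ 0.564 -0.05  -0.002] mx [0.661 0.214 0.116] ax [-0.28 -0.96] 934
```

View pics/s7.png

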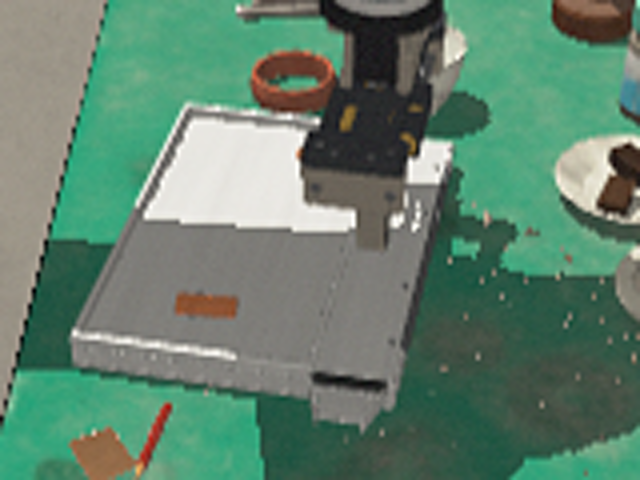

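The lid is down and flat, with a 14 N press reading. I'll press once more nearer the free edge to make sure it is fully shut, then lift off.

step_arm --deltas "0 0 0.008 0; -0.009 0.0016 0.008 0; -0.009 0.0016 0.004 0; -0.009 0.0016 0.002 0; -0.009 0.0016 0.001 0; -0.009 0.0016 0 0; -0.009 0.0016 -0.0005 0; -0.009 0.0016 -0.001 0; -0.009 0.0016 -0.001 0; -0.009 0.0016 -0.001 0"

```text
clock: 13.85
ee_pos: [0.5946, 0.0907, 0.0249]
tool_rot: [3.141, 0.001, -0.182]
wrist_force: [-13.8, -1.1, 41.6]
opening: 0.004
finger_force: 20.6
```

step_arm --deltas "0 0 0.01 0; 0 0 0.04 0; 0 0 0.08 0; 0 0 0.12 0; -0.02 -0.03 0.14 0; -0.04 -0.07 0.14 0; -0.05 -0.11 0.14 0; -0.06 -0.15 0.14 0; -0.07 -0.19 0.14 0; -0.08 -0.23 0.14 0"

```text
clock: 14.85
ee_pos: [0.5144, -0.1408, 0.1616]
tool_rot: [-3.142, 0.0, -0.182]
wrist_force: [-0.0, -0.1, 0.1]
opening: 0.005
finger_force: 0.0
```

Run:
```python
from look import *
look("side",["lid","slug_1","bar_1","tea_cup","carved_bangle","red_cup"],"8")
p,d=eyes.capture("side")
v,u=np.mgrid[130:215,250:370].reshape(2,-1);P=world("side",u,v,d[v,u]);T=np.c_[(P[:,:2]-O)@U.T,P[:,2]]
for a in(-100,-50,0,50,100):
    print(a,[round(float(np.median(T[(abs(T[:,0]-x/1e3)<.008)&(abs(T[:,1]-a/1e3)<.02),2]))*1e3,1) for x in(-80,20,45,60,75,88)])
q=cv2.resize(cv2.imread("pics/side8.png")[110:230,240:400],None,fx=4,fy=4,interpolation=2);cv2.imwrite("pics/s8.png",q)
```

```text
side lid 0.57 [319 144 348 204] mean [0.612 0.071 0.023] mn [ 0.565 -0.05   0.019] mx [0.658 0.217 0.027] ax [-0.18 -0.98] 1220
side lid 0.39 [313 148 329 155] mean [0.571 0.186 0.026] mn [0.551 0.174 0.02 ] mx [0.59  0.196 0.03 ] ax [ 0.93 -0.36] 58
side bar_1 0.45 [315 144 327 154] mean [0.57  0.188 0.025] mn [0.551 0.174 0.017] mx [0.59  0.216 0.03 ] ax [ 0.87 -0.49] 67
side red_cup 0.67 [348 257 387 296] mean [ 0.669 -0.268  0.028] mn [ 0.633 -0.309  0.002] mx [ 0.703 -0.204  0.055] ax [-0.2  -0.98] 1103
-100 [19.9, 20.1, 22.8, 22.9, 22.9, 22.4]
-50 [19.0, 19.6, 23.0, 22.8, 23.0, 23.0]
0 [nan, 19.6, 23.2, 22.6, 23.1, 22.8]
50 [nan, 20.0, 23.2, 22.4, 22.7, 22.6]
100 [nan, 21.0, 22.9, 22.6, 22.9, 22.4]
  return _methods._mean(a, axis=axis, dtype=dtype,
  ret = ret.dtype.type(ret / rcount)
```

View pics/s8.png

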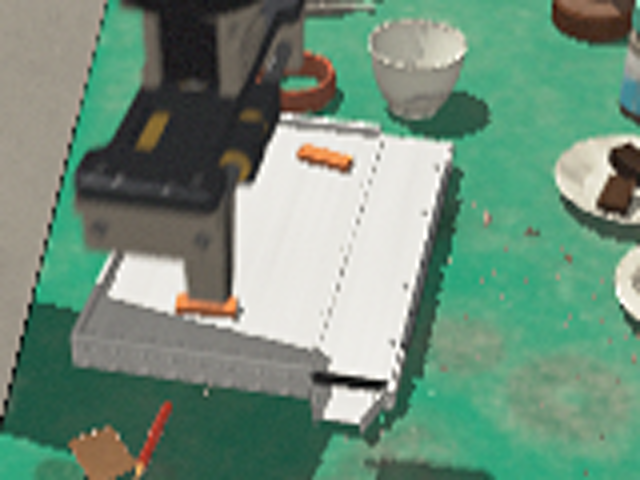

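The lid lies level, about 23 mm high from hinge to free edge, so it is shut. The bars are still on the deck at (325,157) and (207,305), nothing around the tray has moved, and the arm is clear.

```bash
python3 -c "from workcell import r; print(r.close_job())"
```

```text
the job is handed in; nothing more can be done
None
```

The job is handed in at about 15 s: all three slugs are in the trough with the lid pressed shut, both bars are still on the deck, and nothing round the tray was moved; the last press on the lid peaked at about 42 N with the fingertips (wrist limit 120 N).

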